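# Press the label on a jar in the labelling jig

## Task

The hexagonal glass jar lying on the worktop needs its paper label pressed on. Roll it until the labelled flat faces straight up, lay it like that (either end first) in the cradle of the labelling jig's carrier while the carrier stands at the load station, and let go. Then push the carrier to the next station, where it clicks in under the pressure roller, and leave it there; do not drop the jar, and leave the other things on the worktop where they are.

Things in the scene. Friction and masses are not known exactly. Their poses are not given: they have to be found in the camera images.
- jar: hexagonal glass jar lying on a flat: 84 mm long, 50 mm across flats, 57.7 across corners, 0.24 kg. Origin mid-length on its axis; x to the lid (glass from x=-42 to +22, then 42 mm diameter lid to +42); z out of the one flat with the paper label. Starts with z 60 degrees off vertical, one flat short of up. Pinch its side edges from above, or two opposite flats with the tool leaning 30 degrees
- jig: labelling jig, fixed: base plate 128 mm (x) by 425 mm (y from -125 to +300), 16 mm high; end blocks 41 mm high. Origin on the worktop under the load station; y along the rails to the pressing station, z up. Stations at y = 0 (load), 115 (pressing, under the portal), 230 mm (far end, not used). Portal 120 mm wide, 28 mm deep (y), 146 mm high, roller guides up to 165 mm
- carrier (a joint): travel (m) of the carrier along the jig's y: 0 at the load station (start), 0.115 pressing station, 0.230 far station; stops at -0.004 and 0.236. A spring ball drops into a slot at each station: about 5 N to leave it, 1 to 2 N between, some 4 N more as the roller climbs the jar. Let go within 2 mm of a station, it centres itself; it does not coast
- cradle (a point): where a seated jar's centre comes, on the carrier (axes as the jig's), 25 mm above the cradle floor, 71 mm above the worktop. The jar lies along the jig's y, either end first, between two cheeks leaning outward at 60 degrees (31.8 mm apart at the floor, 8 mm high), which centre it, and two end bars 12 mm high, 91 mm apart inside. Deck 66 mm wide, top 46 mm above the worktop
- push_plate (a point): middle of the top edge of the carrier's upright push plate, 98 mm above the worktop, 90 mm behind (jig's -y) the cradle's centre. The plate is 46 mm wide (jig's x), 10 mm thick (y) and stands 52 mm above the deck, which ends 8 mm behind its rear face
- press_station (a point): where the jar's centre comes at the pressing station, fixed on the jig, 71 mm above the worktop, straight under the middle of the roller
- roller: rubber pressure roller across the rails in the portal, 26 mm diameter, 62 mm long, sprung downward (about 5 N on the jar). Origin at its centre, 106.5 mm above the worktop when free: its underside then stands 2.5 mm lower than a seated jar's upper flat, and it rides up on the jar
- done_jar: bystander: a finished jar of the same kind standing upright, 84 mm tall; origin under its foot
- mug: bystander: mug with handle, 82x117x91 mm; origin under its foot
- timer: bystander: kitchen timer, 69 mm diameter, 44 mm high; origin under its foot
Things that resemble listed ones, but are neither listed nor needed, are in the scene too. Leave any blue look-alike of the jar alone.

How it is judged:
On the way:
1. the jar lies in the cradle, label up and let go, with the carrier at the load station (distance between jar and cradle below 0.009 m and angle between jar's own z axis and vertical below 0.1 rad and angle between the x axis of jar and the y axis of jig, either way round below 0.1 rad and value of joint carrier below 0.006 m and contact force between the fingers and jar below 0.1 N and linear speed of jar below 0.02 m/s), for 0.2 s.
At the end, for the whole second after the job is handed in: The carrier rests in the detent of the pressing station (within 4 mm), the jar lies seated in its cradle (centre within 9 mm, axis within 0.1 rad of the rails, labelled flat up within 0.1 rad), the roller rests on it, all released and still (distance between jar and cradle below 0.009 m and angle between jar's own z axis and vertical below 0.1 rad and angle between the x axis of jar and the y axis of jig, either way round below 0.1 rad and value of joint carrier between 0.111 and 0.119 m and contact force between roller and jar above 0.5 N and linear speed of jar below 0.02 m/s); the robot touches nothing.
It fails at once if the glass jar is dropped (faster than 0.6 m/s while not held) (linear speed of jar above 0.6 m/s and contact force between the fingers and jar below 0.1 N).
It fails at once if the finished jar is shifted by more than 3 cm or tipped over (distance of done_jar from where it was at the start of the episode above 0.03 m or angle between done_jar's own z axis and vertical above 0.5 rad).
It fails at once if the mug is shifted by more than 3 cm or tipped over (distance of mug from where it was at the start of the episode above 0.03 m or angle between mug's own z axis and vertical above 0.5 rad).
It fails at once if the timer is shifted by more than 3 cm or tipped over (distance of timer from where it was at the start of the episode above 0.03 m or angle between timer's own z axis and vertical above 0.5 rad).
It also fails if it takes over 72 s, if anything falls off the work surface, if the arm or the gripper's body presses on something with over 40 N, if the wrist force passes 120 N, or if a joint passes its speed limit or range.

## Robot

A 6-joint arm with a two-finger parallel gripper is mounted at the origin on a cart in front of the work surface, level with it; the furniture and walls round the work are solid. World frame = base frame: x ahead of the robot, y to its left, z up, the work surface at z = 0. Lengths are in m, angles in rad, forces in N, time in s.
With the tool pointing down it reaches from about 0.375 to 0.9 m from the base axis. Payload 3.1 kg.
Tool frame: the origin (TCP) lies on the front face of the gripper's body, between the roots of the fingers; the fingertips stand 73 mm ahead of it and the grasp point (between the pads) lies 54 mm ahead of it (manip.tips_ahead is the distance from the TCP to the fingertips, in m); z points along the fingers, y is the line along which they close (so a half turn about z gives the same grasp; the last joint's range is limited). The gripper opens to 85 mm and grips with 20 to 120 N. Pads are 22 mm wide; open, the fingers measure 114 mm over their backs; the gripper's body (76 mm by 85 mm) begins 54 mm behind the grasp point. The pads swing forward as they close: fully open they stand 13 mm farther back than shut.
Start: joints at [1.133, 0.527, 1.433, -0, 1.181, -0.178], TCP at [0.16, 0.604, 0.304] pointing down, gripper open.
Joint ranges: [-3.08, 3.08], [-0.75, 2.2], [0.22, 2.44], [-1.43, 4.57], [0, 2.65], [-2.85, 2.85]. Speed limits (rad/s): [2.79, 2.79, 3.14, 3.14, 3.14, 3.14].

## Interface

Orientations are given as a unit quaternion [x, y, z, w].
In Python, from station import sense, eyes, workorder, manip gives the robot as it stands.
- The arm moves only by the shell command python3 -m inch 'ROWS' [OPENING] [FORCE]. ROWS is JSON, a list of rows, each an object of numbers: "dx", "dy", "dz": the shift along the tool's x, y, z in cm; "wx", "wy", "wz": the turn, a rotation vector about the tool's x, y, z in degrees. In form: [{"dx": .., "dy": .., "dz": .., "wx": .., "wy": .., "wz": ..}, ...]. A call has 1 to 10 rows; each row shifts and turns the commanded pose from where the row before left it, along the tool's axes as they then stand; what a row does not reach is not made up. A row lasts 1/8 s, in which the tool goes at most 62.5 mm and 10.7 degrees, less where a joint would pass 70% of its speed; a pose out of reach is approached as far as the arm can. A call with a gripper value outside its range is refused whole. OPENING is the opening, from 0 (shut) to 1 (fully open), set as the call begins (- or left out, the last holds). The fingers move at their own pace and stop on an object; FORCE is the grip in N (left out, the last holds). Time passes only in rows, so rows that do not move let the fingers close. It gives the time, the measured TCP pose, the force, the opening and the grip force at its end, in the units of the state.
- sense(): the state, without advancing time (a new reading comes with each control period).
- eyes.snapshot(name): name is "scene" or "side" or "wrist"; returns the picture (420x560x3 uint8, red, green, blue); there is no depth.
- eyes.camera_params(name): a dict with "fx", "fy", "cx", "cy" (pixels), "rvec" (rotation vector, rad) and "tvec" (3), from world to camera coordinates, as OpenCV has them. Camera axes: x right, y down, z forward; pixel columns grow to the right and rows downward; lengths in m; the calibration is good to about 2 mm. A picture is of the moment at which its call begins: read the wrist's pose just before it. camera_params takes no time and is no camera call; for the wrist camera it gives the pose at the moment of the call.
- workorder.sign_off(): hands the job in; it is judged then, once.
The state is a dict: "t": time; "q": joint angles; "qd": joint speeds; "tau": joint torques, N m; "tcp_pos": TCP position; "tool_rot": TCP orientation; "force": force on the tool from outside, world axes, zero at the start; "ft_torque": the same for the moment, N m; "finger_gap": opening from 0.0 (shut) to 1.0 (fully open); "gripper_force": force on a finger pad.
Only numpy, scipy, OpenCV 4.12 (cv2) and the standard library are available. Lean on these libraries where they do the work, as an engineer would, in place of code of your own. Each camera call takes 0.05 s, during which the arm holds its last target. There are 200 camera calls.

## Working session

There is one attempt and no reset: what is moved stays moved. The work goes in short steps, Python scripts to look and compute and a shell command to move; the robot and the scene stay as the last step left them, time stands still between calls to the robot, and variables do not carry over. Pictures are saved under pics/ and viewed, at most 10 in all, crops included, and the job is handed in when it is done.

```bash
ls; mkdir -p pics
python3 - <<'E'
from station import sense, eyes
import cv2
s=sense();print(s)
for n in("scene","side"):
    im=eyes.snapshot(n);cv2.imwrite(f"pics/{n}0.png",im[:,:,::-1])
    print(n,eyes.camera_params(n))
E
```

```text
pics
{'t': 0.0, 'q': array([ 1.13349681e+00,  5.28474743e-01,  1.43392175e+00, -3.17970653e-05,
        1.18140312e+00, -1.78496831e-01]), 'qd': array([ 3.97002025e-04,  8.48492445e-05, -8.53778178e-04, -9.91362435e-05,
        1.56101410e-03,  4.04395679e-04]), 'tau': array([ 5.10719565e-04, -4.42349374e+01, -1.78026938e+01, -3.11799758e-04,
        8.32880556e-03, -1.52865283e-05]), 'tcp_pos': array([0.1596822 , 0.60366593, 0.302922  ]), 'tool_rot': array([ 1.29034434e-01,  9.91639499e-01, -1.05603869e-03, -3.20405325e-04]), 'force': array([-0.44318841, -0.65637553,  0.26156659]), 'ft_torque': array([0.02862669, 0.01596857, 0.02177133]), 'gripper_force': 0.0, 'finger_gap': 1.003244887225106}
scene {'fx': 429.1251548553569, 'fy': 429.1251548553569, 'cx': 271.2371474084389, 'cy': 213.79530011906132, 'rvec': array([ 2.07858329, -1.27331576,  0.52064942]), 'tvec': array([-0.20648218,  0.40379321,  1.16017647])}
side {'fx': 450.10634496328066, 'fy': 450.10634496328066, 'cx': 273.47386092043394, 'cy': 204.45726052457195, 'rvec': array([ 2.22277537, -0.38591999,  0.1878275 ]), 'tvec': array([-0.47947947,  0.20669328,  1.07195723])}
```

View pics/scene0.png

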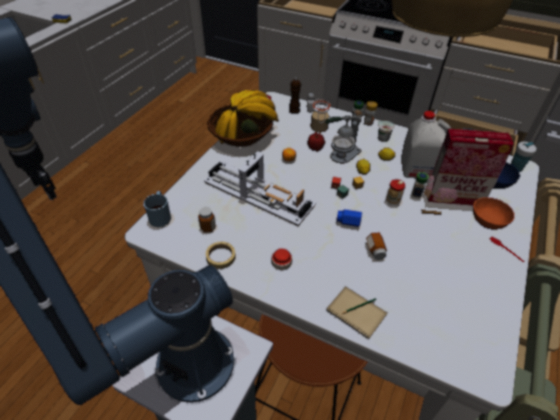

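View pics/side0.png

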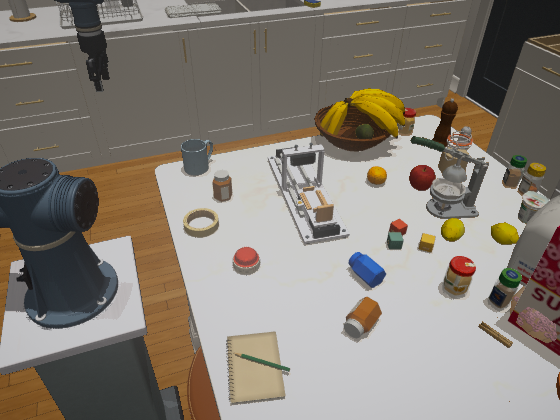

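Scene view: the lying amber jar is at (376,244), the blue look-alike at (349,217), the standing amber finished jar at (206,219), and the jig runs from (210,180) to (310,210) with its portal near (250,170). Side view: candidates for the jar are the lying amber jar (363,317), the blue one (367,268, to be left alone), the standing amber one (222,187, done_jar) and the standing red-lid jar (460,274). I choose (363,317) and check it in a crop.

```bash
cat > h.py <<'E'
import numpy as np, cv2
from station import sense, eyes
from scipy.spatial.transform import Rotation as R
def ray(cam,u,v):
    p=cam if isinstance(cam,dict) else eyes.camera_params(cam); M=R.from_rotvec(p['rvec']).as_matrix()
    d=M.T@np.array([(u-p['cx'])/p['fx'],(v-p['cy'])/p['fy'],1]); return -M.T@p['tvec'],d
def onz(cam,u,v,z):
    o,d=ray(cam,u,v); return o+d*(z-o[2])/d[2]
def proj(cam,P):
    p=cam if isinstance(cam,dict) else eyes.camera_params(cam); M=R.from_rotvec(p['rvec']).as_matrix()
    c=M@np.asarray(P)+p['tvec']; return np.array([p['fx']*c[0]/c[2]+p['cx'],p['fy']*c[1]/c[2]+p['cy']])
E
python3 - <<'E'
from h import *
im=cv2.imread('pics/side0.png')
a=cv2.resize(im[290:345,335:390],(400,400),interpolation=cv2.INTER_CUBIC)
b=cv2.resize(im[140:250,262:352],(400,489),interpolation=cv2.INTER_CUBIC)
o=np.zeros((489,800,3),np.uint8);o[:400,:400]=a;o[:,400:]=b
cv2.imwrite('pics/crop0.png',o)
for n,u,v,z in[('side',363,317,.025),('scene',376,244,.025),('side',367,268,.025),('side',316,229,.041),('scene',206,225,0),('side',222,195,0),('side',196,170,0),('side',246,265,0)]:print(n,u,v,onz(n,u,v,z).round(3))
E
```

```text
side 363 317 [ 0.604 -0.315  0.025]
scene 376 244 [ 0.608 -0.312  0.025]
side 367 268 [ 0.684 -0.189  0.025]
side 316 229 [ 0.616 -0.033  0.041]
scene 206 225 [0.441 0.251 0.   ]
side 222 195 [0.431 0.245 0.   ]
side 196 170 [0.385 0.403 0.   ]
side 246 265 [ 0.415 -0.057 -0.   ]
```

View pics/crop0.png

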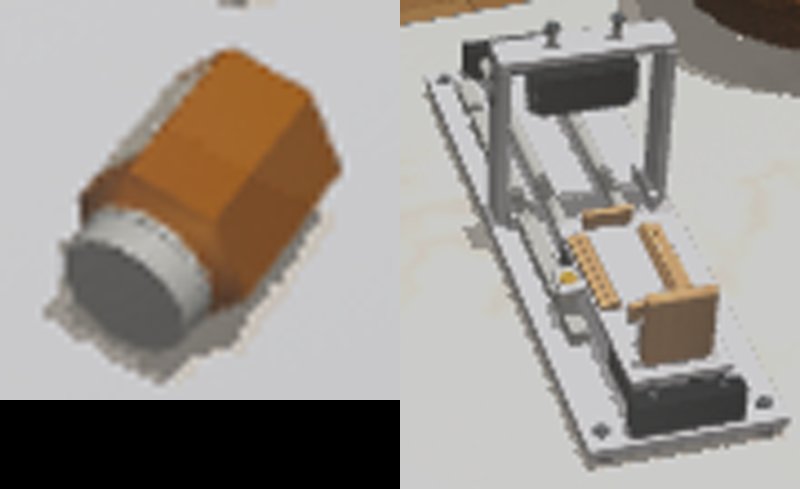

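The crop shows an amber hexagonal jar with a grey lid pointing toward the lower left, and the label isn't visible from this side. The jig's carrier stands at the near end, with its push plate nearest the camera. Next I compute the jig pose and the jar axis.

Run:
```python
from h import *
f=lambda X,Y:(262+(X-400)*90/400,140+Y*110/489)
# plate top corners (z=.016) and plate-bolts
for nm,X,Y,z in[('nearL top',587,455,.016),('nearL bot',592,468,0),('nearR top',789,420,.016),('farL top',428,78,.016),('pp L top',640,302,.098),('pp R top',718,290,.098),('cheekL near',612,305,.054),('cheekL far',573,238,.054),('cheekR far',652,225,.054),('cheekR near',685,290,.054),('portalL',500,45,.146),('portalR',675,30,.146)]:
    u,v=f(X,Y);print(nm,(round(u,1),round(v,1)),onz('side',u,v,z).round(4))
# jar masks
for n,box in(('side',(335,290,390,345)),('scene',(360,228,392,262))):
    im=cv2.imread(f'pics/{n}0.png');x0,y0,x1,y1=box;c=cv2.cvtColor(im[y0:y1,x0:x1],cv2.COLOR_BGR2HSV)
    m=((c[...,1]>120)&(c[...,0]<22)).astype(np.uint8)
    ys,xs=np.nonzero(m);P=np.array([onz(n,x0+x,y0+y,.03)[:2] for x,y in zip(xs,ys)])
    w,V=np.linalg.eigh(np.cov(P.T));print(n,P.mean(0).round(4),V[:,1].round(3),np.sqrt(w).round(4))
p=eyes.camera_params('wrist');print(p, R.from_quat(sense()['tool_rot']).as_matrix().round(3), (ray('wrist',p['cx'],p['cy'])))
```

```text
nearL top (304.1, 242.4) [ 0.5784 -0.0456  0.016 ]
nearL bot (305.2, 245.3) [ 0.5841 -0.0418  0.    ]
nearR top (349.5, 234.5) [ 0.7049 -0.0584  0.016 ]
farL top (268.3, 157.5) [0.6242 0.3704 0.016 ]
pp L top (316.0, 207.9) [ 0.6205 -0.0155  0.098 ]
pp R top (333.6, 205.2) [ 0.668  -0.0207  0.098 ]
cheekL near (309.7, 208.6) [0.6275 0.0359 0.054 ]
cheekL far (300.9, 193.5) [0.6308 0.1066 0.054 ]
cheekR far (318.7, 190.6) [0.6842 0.1022 0.054 ]
cheekR near (326.1, 205.2) [0.676  0.0342 0.054 ]
portalL (284.5, 150.1) [0.6153 0.2019 0.146 ]
portalR (323.9, 146.7) [0.7295 0.1808 0.146 ]
side [ 0.6144 -0.3112] [-0.711 -0.703] [0.0144 0.0214]
scene [ 0.6156 -0.312 ] [-0.971 -0.238] [0.0107 0.0217]
{'fx': 378.18365774268943, 'fy': 378.18365774268943, 'cx': 282.7066004670965, 'cy': 212.10331100155034, 'rvec': array([-2.30607227, -1.77545944, -0.24488875]), 'tvec': array([-0.62446672, -0.03523805,  0.38120507])} [[-0.967  0.256 -0.001]
 [ 0.256  0.967 -0.002]
 [ 0.    -0.002 -1.   ]] (array([0.09199384, 0.62257305, 0.37477678]), array([ 0.26401894, -0.07233263, -0.96180143]))
```

```bash
python3 -m inch '[{"dx":-4.64,"dy":-3.35},{"dx":-4.64,"dy":-3.35},{"dx":-4.64,"dy":-3.35},{"dx":-4.64,"dy":-3.35},{"dx":-4.64,"dy":-3.35},{"dx":-4.64,"dy":-3.35},{"dx":-4.64,"dy":-3.35},{"dx":-4.64,"dy":-3.35}]' 1 && python3 -m inch '[{"dx":-2.88,"dy":-5.03},{"dx":-2.88,"dy":-5.03},{"dx":-2.88,"dy":-5.03},{"dx":-2.88,"dy":-5.03},{"dx":-2.88,"dy":-5.03},{"dx":-2.88,"dy":-5.03},{"dx":-2.88,"dy":-5.03},{"dx":-2.88,"dy":-5.03},{"dx":-2.88,"dy":-5.03},{"dx":-2.88,"dy":-5.03}]' && python3 -m inch '[{},{}]'
python3 - <<'E'
from h import *
import pickle
s=sense();p=eyes.camera_params('wrist');im=eyes.snapshot('wrist');cv2.imwrite('pics/w1.png',im[:,:,::-1]);pickle.dump(p,open('w1.pkl','wb'))
print(s['t'],s['tcp_pos'],R.from_quat(s['tool_rot']).as_matrix().round(3),s['q'].round(2))
E
```

```text
0.1 [0.15971308 0.60374712 0.30305884] [[-0.967  0.256 -0.001]
 [ 0.256  0.967 -0.002]
 [ 0.    -0.002 -1.   ]] [ 1.13  0.53  1.43  0.    1.18 -0.18]invalid input at $[0]: expected keys dx, dy, dz, wx, wy, wz
```

View pics/w1.png

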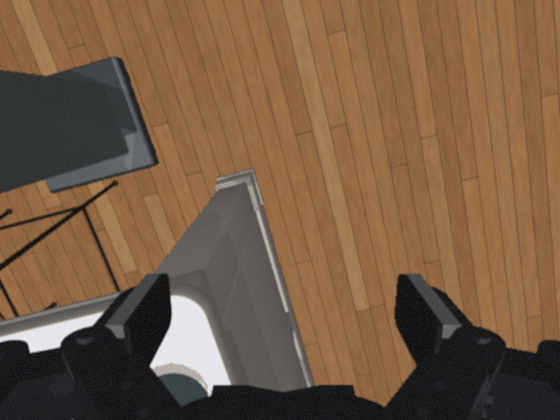

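The rows need all six keys, so the arm did not move. This view shows only the floor, the table corner and the fingers at the bottom.

```bash
A='placeholder'; python3 -m inch '[{"dx":-4.64,"dy":-3.35,"dz":0,"wx":0,"wy":0,"wz":0},{"dx":-4.64,"dy":-3.35,"dz":0,"wx":0,"wy":0,"wz":0},{"dx":-4.64,"dy":-3.35,"dz":0,"wx":0,"wy":0,"wz":0},{"dx":-4.64,"dy":-3.35,"dz":0,"wx":0,"wy":0,"wz":0},{"dx":-4.64,"dy":-3.35,"dz":0,"wx":0,"wy":0,"wz":0},{"dx":-4.64,"dy":-3.35,"dz":0,"wx":0,"wy":0,"wz":0},{"dx":-4.64,"dy":-3.35,"dz":0,"wx":0,"wy":0,"wz":0},{"dx":-4.64,"dy":-3.35,"dz":0,"wx":0,"wy":0,"wz":0}]' 1 && python3 -m inch '[{"dx":-2.88,"dy":-5.03,"dz":0,"wx":0,"wy":0,"wz":0},{"dx":-2.88,"dy":-5.03,"dz":0,"wx":0,"wy":0,"wz":0},{"dx":-2.88,"dy":-5.03,"dz":0,"wx":0,"wy":0,"wz":0},{"dx":-2.88,"dy":-5.03,"dz":0,"wx":0,"wy":0,"wz":0},{"dx":-2.88,"dy":-5.03,"dz":0,"wx":0,"wy":0,"wz":0},{"dx":-2.88,"dy":-5.03,"dz":0,"wx":0,"wy":0,"wz":0},{"dx":-2.88,"dy":-5.03,"dz":0,"wx":0,"wy":0,"wz":0},{"dx":-2.88,"dy":-5.03,"dz":0,"wx":0,"wy":0,"wz":0},{"dx":-2.88,"dy":-5.03,"dz":0,"wx":0,"wy":0,"wz":0},{"dx":-2.88,"dy":-5.03,"dz":0,"wx":0,"wy":0,"wz":0}]' && python3 -m inch '[{"dx":0,"dy":0,"dz":0,"wx":0,"wy":0,"wz":0}]'
python3 - <<'E'
from h import *
import pickle
s=sense();p=eyes.camera_params('wrist');im=eyes.snapshot('wrist');cv2.imwrite('pics/w2.png',im[:,:,::-1]);pickle.dump(p,open('w2.pkl','wb'))
print(s['t'],s['tcp_pos'],R.from_quat(s['tool_rot']).as_matrix().round(3),s['q'].round(2))
print(proj(p,[.61,-.312,.025]))
E
```

```text
t: 1.15
tcp_pos: [0.4511, 0.2485, 0.3038]
tool_rot: [0.129, 0.992, 0.0, -0.0]
force: [0.9, 0.5, -0.2]
finger_gap: 1.0
gripper_force: 0.0
t: 2.4
tcp_pos: [0.6, -0.3117, 0.3035]
tool_rot: [0.129, 0.992, 0.0, -0.0]
force: [0.9, 0.2, -0.4]
finger_gap: 1.002
gripper_force: 0.0
t: 2.52
tcp_pos: [0.6002, -0.3146, 0.3031]
tool_rot: [0.131, 0.991, -0.001, 0.001]
force: [-0.7, 0.6, -0.6]
finger_gap: 1.002
gripper_force: 0.0
2.525 [ 0.60015132 -0.31464068  0.30307535] [[-0.965  0.261  0.001]
 [ 0.261  0.965 -0.002]
 [-0.002 -0.002 -1.   ]] [-0.65  0.6   1.29 -0.    1.25 -1.95]
[287.95765366 190.80872027]
```

View pics/w2.png

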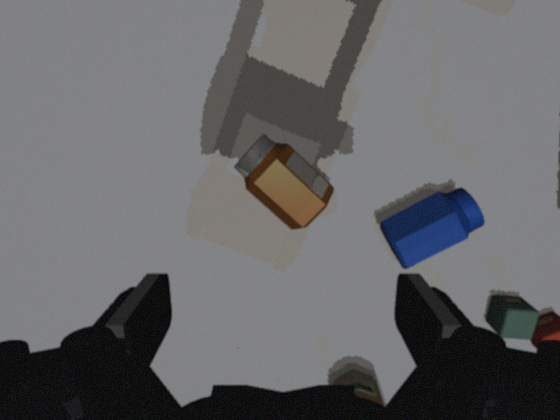

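The wrist view shows the amber jar with its lid at (258,155) and foot at (318,215). Its top flat is bright orange at (290,190) and the pale label is on the right-hand flat at (310,172). The blue look-alike is at (430,230).

Run:
```python
from h import *
import pickle
p=pickle.load(open('w2.pkl','rb'));im=cv2.imread('pics/w2.png')
x0,y0=225,125;c=cv2.cvtColor(im[y0:240,x0:345],cv2.COLOR_BGR2HSV)
top=((c[...,1]>90)&(c[...,0]<25)&(c[...,2]>170)).astype(np.uint8)
amb=((c[...,1]>110)&(c[...,0]<25)).astype(np.uint8)
print('V hist',np.histogram(c[...,2][amb>0],8))
def pts(m,z):
    n,l,st,_=cv2.connectedComponentsWithStats(m);k=1+st[1:,4].argmax()
    ys,xs=np.nonzero(l==k);return np.array([onz(p,x0+x,y0+y,z)[:2] for x,y in zip(xs,ys)])
for nm,m in(('top',top),('amb',amb)):
    P=pts(m,.05);r=cv2.minAreaRect((P*1000).astype(np.float32));w,V=np.linalg.eigh(np.cov(P.T));print(nm,len(P),r,V[:,1],np.sqrt(w)*np.sqrt(12))
for nm,u,v,z in(('lid',258,155,.025),('label',310,172,.037),('foot',315,213,.05)):print(nm,onz(p,u,v,z).round(4))
```

```text
V hist (array([  42,  121,  819,  294,  101,   73,   83, 1378]), array([ 34.  ,  46.25,  58.5 ,  70.75,  83.  ,  95.25, 107.5 , 119.75,
       132.  ]))Traceback (most recent call last):
  File "<stdin>", line 12, in <module>
  File "<stdin>", line 9, in pts
ValueError: attempt to get argmax of an empty sequence
```

Run:
```python
from h import *
import pickle
p=pickle.load(open('w2.pkl','rb'));im=cv2.imread('pics/w2.png')
x0,y0=225,125;c=cv2.cvtColor(im[y0:240,x0:345],cv2.COLOR_BGR2HSV)
top=((c[...,1]>110)&(c[...,0]<25)&(c[...,2]>112)).astype(np.uint8)
amb=((c[...,1]>110)&(c[...,0]<25)).astype(np.uint8)
def pts(m,z):
    n,l,st,_=cv2.connectedComponentsWithStats(m);k=1+st[1:,4].argmax()
    ys,xs=np.nonzero(l==k);return np.array([onz(p,x0+x,y0+y,z)[:2] for x,y in zip(xs,ys)])
for nm,m in(('top',top),('amb',amb)):
    P=pts(m,.05);r=cv2.minAreaRect((P*1000).astype(np.float32));w,V=np.linalg.eigh(np.cov(P.T));print(nm,len(P),P.mean(0),r,V[:,1],np.sqrt(w)*np.sqrt(12))
for nm,u,v,z in(('lid',258,155,.025),('label',310,172,.037),('foot',315,213,.05)):print(nm,onz(p,u,v,z).round(4))
```

```text
top 1415 [ 0.61401487 -0.30807199] ((607.0100708007812, -310.054443359375), (58.06039047241211, 28.07425880432129), 31.98999786376953) [0.6769724 0.7360084] [0.02512476 0.0512833 ]
amb 2899 [ 0.60559972 -0.31252637] ((602.0921630859375, -308.6999206542969), (68.82466125488281, 52.033729553222656), 31.87870216369629) [-0.87915641 -0.47653332] [0.04679135 0.07354764]
lid [ 0.5701 -0.33    0.025 ]
label [ 0.5957 -0.2878  0.037 ]
foot [ 0.6304 -0.2927  0.05  ]
```

```bash
python3 -c "
from station import manip;print(manip, [x for x in dir(manip) if x[0]!='_'], manip.tips_ahead)"
python3 -m inch '[{"dx":0,"dy":0,"dz":0.8,"wx":0,"wy":0,"wz":10.25},{"dx":0,"dy":0,"dz":0.8,"wx":0,"wy":0,"wz":10.25},{"dx":0,"dy":0,"dz":0.8,"wx":0,"wy":0,"wz":10.25},{"dx":0,"dy":0,"dz":0.8,"wx":0,"wy":0,"wz":10.25},{"dx":0,"dy":0,"dz":0.8,"wx":0,"wy":0,"wz":10.25},{"dx":0,"dy":0,"dz":0.8,"wx":0,"wy":0,"wz":10.25},{"dx":0,"dy":0,"dz":0.8,"wx":0,"wy":0,"wz":10.25},{"dx":0,"dy":0,"dz":0.8,"wx":0,"wy":0,"wz":10.25}]' && python3 -m inch '[{"dx":0,"dy":0,"dz":0.8,"wx":0,"wy":0,"wz":10.25},{"dx":0,"dy":0,"dz":0.8,"wx":0,"wy":0,"wz":10.25},{"dx":0,"dy":0,"dz":0.8,"wx":0,"wy":0,"wz":10.25},{"dx":0,"dy":0,"dz":0.8,"wx":0,"wy":0,"wz":10.25},{"dx":0,"dy":0,"dz":0.8,"wx":0,"wy":0,"wz":10.25},{"dx":0,"dy":0,"dz":0,"wx":0,"wy":0,"wz":0},{"dx":0,"dy":0,"dz":0,"wx":0,"wy":0,"wz":0}]'
python3 - <<'E'
from h import *
import pickle
s=sense();p=eyes.camera_params('wrist');im=eyes.snapshot('wrist');cv2.imwrite('pics/w3.png',im[:,:,::-1]);pickle.dump(p,open('w3.pkl','wb'))
print(s['t'],s['tcp_pos'],R.from_quat(s['tool_rot']).as_matrix().round(3),s['q'].round(2))
E
```

```text
<Robot object at 0x7fbe907dfcb0> ['PlanningError', 'tips_ahead'] 0.0726
t: 3.58
tcp_pos: [0.5995, -0.3077, 0.2396]
tool_rot: [0.749, 0.662, -0.0, -0.001]
force: [0.5, -0.7, -0.0]
finger_gap: 1.0
gripper_force: 0.0
t: 4.45
tcp_pos: [0.5999, -0.3089, 0.2003]
tool_rot: [0.961, 0.277, 0.0, -0.0]
force: [-0.4, 0.2, 0.1]
finger_gap: 0.998
gripper_force: 0.0
4.45 [ 0.59990314 -0.30891955  0.20026058] [[ 0.847  0.532 -0.   ]
 [ 0.532 -0.847  0.   ]
 [ 0.    -0.    -1.   ]] [-0.64  0.71  1.38  0.    1.05  0.37]
```

View pics/w3.png

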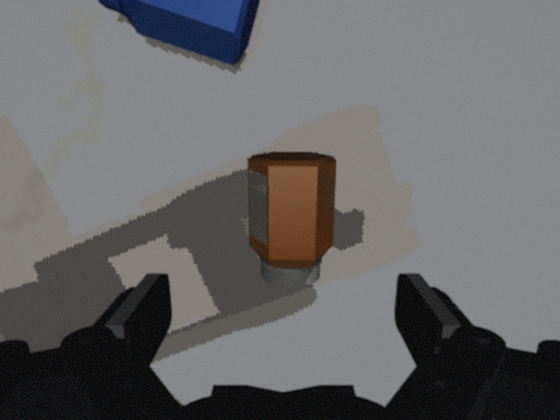

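The jar now stands upright in the picture, so the yaw is right: the top flat spans columns 267–318, the body 249–335, the foot is at row 153 and the lid at the bottom. The label is on the left (+n) flat, and the blue jar is well away at the top.

Run:
```python
from h import *
import pickle
p=pickle.load(open('w3.pkl','rb'));s=sense()
e=np.array([.847,.532]);n=np.array([-.532,.847])
im=cv2.imread('pics/w3.png');c=cv2.cvtColor(im,cv2.COLOR_BGR2HSV)
m=((c[...,1]>110)&(c[...,0]<25)).astype(np.uint8)
top=(m>0)&(c[...,2]>112)
for r in range(170,245,12):
    xs=np.nonzero(top[r,240:345])[0]+240
    L,Rr=onz(p,xs.min(),r,.05),onz(p,xs.max()+1,r,.05)
    print(r,xs.min(),xs.max(),'lat n',(L[:2]@n).round(4),(Rr[:2]@n).round(4),'mid',((L+Rr)[:2]@n/2).round(4),'e',(L[:2]@e).round(4))
for r in(165,153):
    f=onz(p,292,r,.05 if r==165 else .025);print('foot e',f[:2]@e)
print('tcp n,e',s['tcp_pos'][:2]@n,s['tcp_pos'][:2]@e)
```

```text
170 269 316 lat n -0.5716 -0.6001 mid -0.5858 e 0.3759
182 269 316 lat n -0.5716 -0.6002 mid -0.5859 e 0.3687
194 270 315 lat n -0.5721 -0.5998 mid -0.586 e 0.3613
206 270 315 lat n -0.572 -0.6 mid -0.586 e 0.3538
218 270 314 lat n -0.572 -0.5996 mid -0.5858 e 0.3462
230 292 311 lat n -0.5855 -0.5979 mid -0.5917 e 0.3384Traceback (most recent call last):
  File "<stdin>", line 10, in <module>
    return umr_minimum(a, axis, None, out, keepdims, initial, where)
ValueError: zero-size array to reduction operation minimum which has no identity
```

Run:
```python
from h import *
import pickle
p=pickle.load(open('w3.pkl','rb'));s=sense();T=R.from_quat(s['tool_rot']).as_matrix()
for u,v in((170,276),(170,318),(398,276),(396,318),(147,275),(105,325)):
    o,d=ray(p,u,v);o=T.T@(o-s['tcp_pos']);d=T.T@d
    for Y in(-.0425,.0425,-.057,.057):
        k=(Y-o[1])/d[1]
        if k>0: print(u,v,Y,(o+k*d).round(4))
```

```text
170 276 -0.0425 [ 0.0094 -0.0425  0.0547]
170 276 -0.057 [-0.0119 -0.057   0.0991]
170 318 -0.0425 [-0.0054 -0.0425  0.0505]
170 318 -0.057 [-0.0319 -0.057   0.0935]
398 276 0.0425 [0.0069 0.0425 0.0601]
398 276 0.057 [-0.0139  0.057   0.1036]
396 318 0.0425 [-0.0098  0.0425  0.0579]
396 318 0.057 [-0.0362  0.057   0.1007]
147 275 -0.0425 [ 0.0199 -0.0425  0.0334]
147 275 -0.057 [ 0.0023 -0.057   0.0703]
105 325 -0.0425 [ 0.0206 -0.0425  0.0054]
105 325 -0.057 [ 0.0032 -0.057   0.0325]
```

```bash
python3 -m inch '[{"dx":0,"dy":-2.87,"dz":3.35,"wx":0,"wy":0,"wz":0},{"dx":0,"dy":-2.87,"dz":3.35,"wx":0,"wy":0,"wz":0},{"dx":0,"dy":0,"dz":0,"wx":-10,"wy":0,"wz":0},{"dx":0,"dy":0,"dz":0,"wx":-10,"wy":0,"wz":0},{"dx":0,"dy":0,"dz":0,"wx":-10,"wy":0,"wz":0},{"dx":0,"dy":0,"dz":0,"wx":0,"wy":0,"wz":0},{"dx":0,"dy":0,"dz":0,"wx":0,"wy":0,"wz":0}]' 0.76 30
cat >> h.py <<'E'
def rel():
    s=sense();T=R.from_quat(s['tool_rot']).as_matrix();e=np.array([.847,.532]);n=np.array([-.532,.847]);t=s['tcp_pos']
    print('e',(t[:2]@e).round(4),'n',(t[:2]@n).round(4),'z',t[2].round(4),'toolx',T[:,0].round(3),'tooly',T[:,1].round(3),'q',s['q'].round(2),'gap',s['finger_gap'],s['t'])
    return s
E
python3 -c "from h import *;rel()"
```

```text
t: 5.38
tcp_pos: [0.5669, -0.2665, 0.1334]
tool_rot: [0.94, 0.264, 0.048, 0.21]
force: [-0.4, -0.3, 0.0]
finger_gap: 0.759
gripper_force: 0.0
e 0.3384 n -0.5274 z 0.1334 toolx [ 0.856  0.516 -0.02 ] tooly [ 0.476 -0.773  0.419] q [-0.54  0.72  1.75 -0.65  0.36  1.06] gap 0.7588104511213419 5.375
```

```bash
python3 -m inch '[{"dx":0,"dy":0,"dz":0,"wx":0,"wy":0,"wz":0}]'; python3 -c "from h import *;rel()"
```

```text
t: 5.5
tcp_pos: [0.5668, -0.2669, 0.1334]
tool_rot: [0.94, 0.263, 0.048, 0.21]
force: [-0.1, 0.2, -0.0]
finger_gap: 0.761
gripper_force: 0.0
e 0.3381 n -0.5276 z 0.1334 toolx [ 0.857  0.516 -0.02 ] tooly [ 0.475 -0.773  0.42 ] q [-0.54  0.72  1.75 -0.66  0.36  1.07] gap 0.7613358287252198 5.5
```

```bash
cat >> h.py <<'E'
def goto(n_,e_,z_,th,yaw=None):
    """needed shift (tool axes, cm) and rotvec (deg, tool axes) to lean th deg about the jar axis"""
    s=rel();T=R.from_quat(s['tool_rot']).as_matrix()
    e=np.array([.847,.532,0]);n=np.array([-.532,.847,0])
    T0=np.stack([e,-n,[0,0,-1]],1)@R.from_euler('x',th,degrees=True).as_matrix()
    P=e*e_+n*n_+np.array([0,0,z_])
    print('shift',(T.T@(P-s['tcp_pos'])*100).round(2),'turn',np.degrees(R.from_matrix(T.T@T0).as_rotvec()).round(2),'shift in target axes',(T0.T@(P-s['tcp_pos'])*100).round(2))
E
python3 -c "
from h import *
goto(-.5235,.343,.1333,-30)"
```

```text
e 0.3381 n -0.5276 z 0.1334 toolx [ 0.857  0.516 -0.02 ] tooly [ 0.475 -0.773  0.42 ] q [-0.54  0.72  1.75 -0.66  0.36  1.07] gap 0.7613358287252198 5.5
shift [ 0.5  -0.36 -0.17] turn [-5.17  1.54 -0.42] shift in target axes [ 0.5  -0.34 -0.19]
```

```bash
python3 -m inch '[{"dx":0.17,"dy":-0.12,"dz":-0.06,"wx":-1.7,"wy":0.5,"wz":-0.14},{"dx":0.17,"dy":-0.12,"dz":-0.06,"wx":-1.7,"wy":0.5,"wz":-0.14},{"dx":0.17,"dy":-0.12,"dz":-0.06,"wx":-1.7,"wy":0.5,"wz":-0.14},{"dx":0,"dy":0,"dz":0,"wx":0,"wy":0,"wz":0},{"dx":0,"dy":0,"dz":0,"wx":0,"wy":0,"wz":0}]'; python3 -c "
from h import *
goto(-.5525,.343,.083,-30)"
```

```text
t: 6.12
tcp_pos: [0.5687, -0.2605, 0.133]
tool_rot: [0.928, 0.267, 0.071, 0.248]
force: [0.4, 0.3, -0.8]
finger_gap: 0.764
gripper_force: 0.0
e 0.3431 n -0.5232 z 0.133 toolx [ 0.847  0.532 -0.001] tooly [ 0.461 -0.734  0.498] q [-0.52  0.73  1.8  -1.03  0.28  1.44] gap 0.7636516707366616 6.125
shift [0.01 0.07 5.8 ] turn [-0.11  0.08  0.02] shift in target axes [0.   0.06 5.8 ]
```

```bash
python3 -m inch '[{"dx":0,"dy":0.02,"dz":1.0,"wx":0,"wy":0,"wz":0},{"dx":0,"dy":0.02,"dz":1.0,"wx":0,"wy":0,"wz":0},{"dx":0,"dy":0.02,"dz":1.0,"wx":0,"wy":0,"wz":0},{"dx":0,"dy":0,"dz":1.0,"wx":0,"wy":0,"wz":0},{"dx":0,"dy":0,"dz":1.0,"wx":0,"wy":0,"wz":0},{"dx":0,"dy":0,"dz":0.8,"wx":0,"wy":0,"wz":0},{"dx":0,"dy":0,"dz":0,"wx":0,"wy":0,"wz":0},{"dx":0,"dy":0,"dz":0,"wx":0,"wy":0,"wz":0}]'; python3 -c "
from h import *
goto(-.5525,.343,.083,-30)"
```

```text
t: 7.12
tcp_pos: [0.584, -0.2849, 0.0828]
tool_rot: [0.928, 0.268, 0.071, 0.248]
force: [0.3, 0.3, -0.6]
finger_gap: 0.756
gripper_force: 0.0
e 0.3431 n -0.552 z 0.0828 toolx [ 0.847  0.532 -0.002] tooly [ 0.462 -0.734  0.498] q [-0.55  0.83  1.75 -1.21  0.24  1.61] gap 0.755801836819023 7.125
shift [0.01 0.07 0.02] turn [-0.12  0.07  0.06] shift in target axes [0.01 0.07 0.02]
```

```bash
python3 -m inch '[{"dx":0,"dy":0,"dz":0,"wx":0,"wy":0,"wz":0},{"dx":0,"dy":0,"dz":0,"wx":0,"wy":0,"wz":0},{"dx":0,"dy":0,"dz":0,"wx":0,"wy":0,"wz":0},{"dx":0,"dy":0,"dz":0,"wx":0,"wy":0,"wz":0},{"dx":0,"dy":0,"dz":0,"wx":0,"wy":0,"wz":0},{"dx":0,"dy":0,"dz":0,"wx":0,"wy":0,"wz":0}]' 0 45; python3 -c "
from h import *
goto(-.5525,.343,.083,-30)
s=eyes.snapshot('side');cv2.imwrite('pics/side1.png',cv2.resize(s[260:360,310:430,::-1],None,fx=5,fy=5))"
```

```text
t: 7.88
tcp_pos: [0.5848, -0.2855, 0.0839]
tool_rot: [0.928, 0.268, 0.071, 0.249]
force: [1.4, -2.0, 5.6]
finger_gap: 0.575
gripper_force: 54.5
e 0.3435 n -0.5529 z 0.0839 toolx [ 0.847  0.532 -0.001] tooly [ 0.461 -0.733  0.5  ] q [-0.55  0.83  1.75 -1.21  0.24  1.61] gap 0.5748930198878212 7.875
shift [-0.03 -0.06  0.07] turn [0.01 0.02 0.04] shift in target axes [-0.03 -0.06  0.07]
```

```bash
python3 -m inch '[{"dx":0,"dy":0.5,"dz":-0.87,"wx":0,"wy":0,"wz":0},{"dx":0,"dy":0.5,"dz":-0.87,"wx":0,"wy":0,"wz":0},{"dx":0,"dy":0.5,"dz":-0.87,"wx":0,"wy":0,"wz":0},{"dx":0,"dy":0.5,"dz":-0.87,"wx":0,"wy":0,"wz":0},{"dx":0,"dy":0,"dz":0,"wx":0,"wy":0,"wz":0}]' && python3 -m inch '[{"dx":0,"dy":0.7,"dz":0.04,"wx":6,"wy":0,"wz":0},{"dx":0,"dy":0.7,"dz":0.04,"wx":6,"wy":0,"wz":0},{"dx":0,"dy":0.7,"dz":0.04,"wx":6,"wy":0,"wz":0},{"dx":0,"dy":0.7,"dz":0.04,"wx":6,"wy":0,"wz":0},{"dx":0,"dy":0.7,"dz":0.04,"wx":6,"wy":0,"wz":0},{"dx":0,"dy":0.7,"dz":0.04,"wx":6,"wy":0,"wz":0},{"dx":0,"dy":0.7,"dz":0.04,"wx":6,"wy":0,"wz":0},{"dx":0,"dy":0.7,"dz":0.04,"wx":6,"wy":0,"wz":0},{"dx":0,"dy":0.7,"dz":0.04,"wx":6,"wy":0,"wz":0},{"dx":0,"dy":0.7,"dz":0.04,"wx":6,"wy":0,"wz":0}]' && python3 -m inch '[{"dx":0,"dy":0,"dz":0,"wx":0,"wy":0,"wz":0},{"dx":0,"dy":0,"dz":0,"wx":0,"wy":0,"wz":0}]';  python3 -c "
from h import *
goto(-.6195,.343,.123,30)
s=eyes.snapshot('wrist');cv2.imwrite('pics/w4.png',s[:,:,::-1])"
```

```text
t: 8.55
tcp_pos: [0.5834, -0.2844, 0.1225]
tool_rot: [0.929, 0.268, 0.07, 0.247]
force: [-0.3, -0.1, -2.2]
finger_gap: 0.565
gripper_force: 53.8
t: 9.8
tcp_pos: [0.6149, -0.3423, 0.1229]
tool_rot: [0.937, 0.263, -0.071, -0.22]
force: [0.0, -0.1, -2.5]
finger_gap: 0.571
gripper_force: 53.7
t: 10.05
tcp_pos: [0.6148, -0.3416, 0.1235]
tool_rot: [0.937, 0.263, -0.07, -0.219]
force: [-0.6, 0.5, -1.4]
finger_gap: 0.577
gripper_force: 53.7
e 0.339 n -0.6164 z 0.1235 toolx [ 0.852  0.524 -0.016] tooly [ 0.463 -0.766 -0.447] q [-0.71  0.98  1.06  0.12  1.55  0.29] gap 0.577274108746677 10.05
shift [ 0.42  0.32 -0.11] turn [ 3.47  0.57 -0.91] shift in target axes [ 0.42  0.32 -0.13]
```

```bash
python3 -m inch '[{"dx":0.14,"dy":0.11,"dz":-0.04,"wx":1.16,"wy":0.19,"wz":-0.3},{"dx":0.14,"dy":0.11,"dz":-0.04,"wx":1.16,"wy":0.19,"wz":-0.3},{"dx":0.14,"dy":0.11,"dz":-0.04,"wx":1.16,"wy":0.19,"wz":-0.3},{"dx":0,"dy":0,"dz":0,"wx":0,"wy":0,"wz":0},{"dx":0,"dy":0.45,"dz":0.78,"wx":0,"wy":0,"wz":0},{"dx":0,"dy":0.45,"dz":0.78,"wx":0,"wy":0,"wz":0},{"dx":0,"dy":0.45,"dz":0.78,"wx":0,"wy":0,"wz":0},{"dx":0,"dy":0.4,"dz":0.69,"wx":0,"wy":0,"wz":0},{"dx":0,"dy":0,"dz":0,"wx":0,"wy":0,"wz":0},{"dx":0,"dy":0,"dz":0,"wx":0,"wy":0,"wz":0}]';  python3 -c "
from h import *
goto(-.6195,.343,.084,30)
s=eyes.snapshot('side');cv2.imwrite('pics/side2.png',cv2.resize(s[230:350,310:470,::-1],None,fx=5,fy=5))"
```

```text
t: 11.35
tcp_pos: [0.621, -0.3432, 0.0891]
tool_rot: [0.928, 0.267, -0.071, -0.249]
force: [0.3, 0.2, -2.0]
finger_gap: 0.57
gripper_force: 53.8
e 0.3434 n -0.621 z 0.0891 toolx [0.847 0.532 0.001] tooly [ 0.461 -0.733 -0.499] q [-0.71  1.05  1.01  0.15  1.58  0.26] gap 0.5704231358667503 11.35
shift [-0.03  0.15  0.51] turn [ 0.05 -0.07  0.02] shift in target axes [-0.02  0.15  0.51]
```

View pics/side2.png

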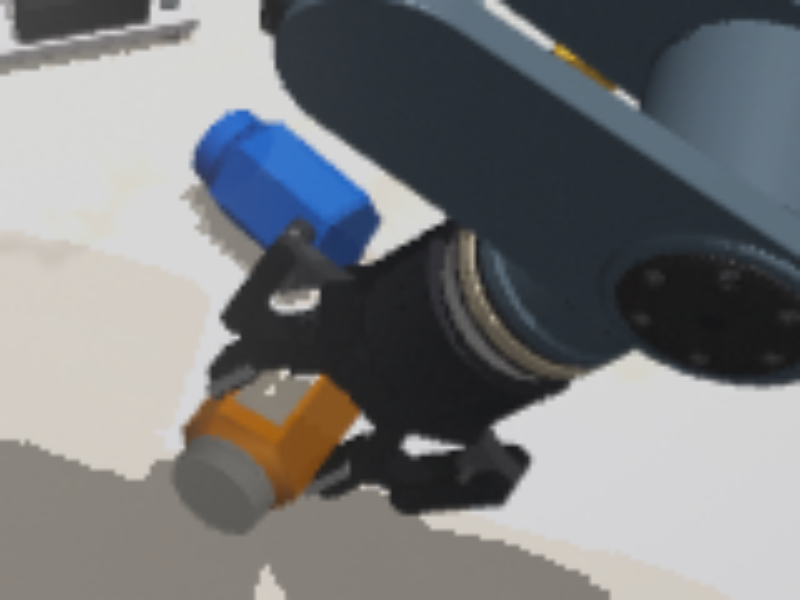

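The side crop shows the jar held just above the table, with the pale label at (270,395) on the upper flat and the lid at (225,485). The blue jar is untouched. Next I set the jar down.

```bash
python3 -m inch '[{"dx":0,"dy":0.1,"dz":0.17,"wx":0,"wy":0,"wz":0},{"dx":0,"dy":0.1,"dz":0.17,"wx":0,"wy":0,"wz":0},{"dx":0,"dy":0.05,"dz":0.09,"wx":0,"wy":0,"wz":0},{"dx":0,"dy":0,"dz":0,"wx":0,"wy":0,"wz":0},{"dx":0,"dy":0,"dz":0,"wx":0,"wy":0,"wz":0}]'; python3 -c "
from h import *
rel()"
```

```text
t: 12.02
tcp_pos: [0.6209, -0.3431, 0.0841]
tool_rot: [0.928, 0.267, -0.071, -0.249]
force: [-0.9, 0.2, -1.4]
finger_gap: 0.57
gripper_force: 53.8
e 0.3434 n -0.6209 z 0.0841 toolx [0.847 0.532 0.001] tooly [ 0.461 -0.733 -0.5  ] q [-0.71  1.05  1.01  0.15  1.58  0.26] gap 0.5701160899776718 12.025
```

```bash
python3 -m inch '[{"dx":0,"dy":0.05,"dz":0.09,"wx":0,"wy":0,"wz":0},{"dx":0,"dy":0,"dz":0,"wx":0,"wy":0,"wz":0},{"dx":0,"dy":0,"dz":0,"wx":0,"wy":0,"wz":0}]'; python3 -m inch '[{"dx":0,"dy":0.04,"dz":0.07,"wx":0,"wy":0,"wz":0},{"dx":0,"dy":0,"dz":0,"wx":0,"wy":0,"wz":0},{"dx":0,"dy":0,"dz":0,"wx":0,"wy":0,"wz":0}]'; python3 -c "
from h import *
rel()"
```

```text
t: 12.4
tcp_pos: [0.6208, -0.3431, 0.084]
tool_rot: [0.928, 0.268, -0.071, -0.249]
force: [-1.8, -0.3, 5.1]
finger_gap: 0.569
gripper_force: 54.4
t: 12.78
tcp_pos: [0.6208, -0.3432, 0.0839]
tool_rot: [0.928, 0.268, -0.071, -0.249]
force: [-2.3, -0.1, 8.4]
finger_gap: 0.57
gripper_force: 54.7
e 0.3433 n -0.6209 z 0.0839 toolx [0.847 0.532 0.001] tooly [ 0.461 -0.733 -0.5  ] q [-0.71  1.05  1.01  0.15  1.58  0.26] gap 0.5701488226530128 12.775
```

```bash
python3 -m inch '[{"dx":0,"dy":0,"dz":0,"wx":0,"wy":0,"wz":0},{"dx":0,"dy":0,"dz":0,"wx":0,"wy":0,"wz":0},{"dx":0,"dy":0,"dz":-1.5,"wx":0,"wy":0,"wz":0},{"dx":0,"dy":0,"dz":-3,"wx":0,"wy":0,"wz":0},{"dx":0,"dy":0,"dz":-3,"wx":0,"wy":0,"wz":0},{"dx":0,"dy":0,"dz":0,"wx":-7.5,"wy":0,"wz":0},{"dx":0,"dy":0,"dz":0,"wx":-7.5,"wy":0,"wz":0},{"dx":0,"dy":0,"dz":0,"wx":-7.5,"wy":0,"wz":0},{"dx":0,"dy":0,"dz":0,"wx":-7.5,"wy":0,"wz":0},{"dx":0,"dy":0,"dz":0,"wx":0,"wy":0,"wz":0}]' 0.8; python3 -c "
from h import *
goto(-.587,.343,.19,0)"
```

```text
t: 14.02
tcp_pos: [0.6406, -0.3738, 0.1484]
tool_rot: [0.961, 0.277, 0.001, -0.0]
force: [-0.4, -0.3, -0.3]
finger_gap: 0.803
gripper_force: 0.0
e 0.3438 n -0.6574 z 0.1484 toolx [0.846 0.532 0.001] tooly [ 0.532 -0.846 -0.001] q [-0.68  0.86  1.21  0.    1.07  0.33] gap 0.8031424354383367 14.025
shift [-0.05 -7.01 -4.15] turn [-0.03 -0.07  0.04] shift in target axes [-0.06 -7.01 -4.16]
```

Move above the jar and look from the wrist to get its axis and the label.

```bash
python3 -m inch '[{"dx":0,"dy":-2.34,"dz":-1.4,"wx":0,"wy":0,"wz":0},{"dx":0,"dy":-2.34,"dz":-1.4,"wx":0,"wy":0,"wz":0},{"dx":-0.05,"dy":-2.33,"dz":-1.4,"wx":0,"wy":0,"wz":0},{"dx":0,"dy":0,"dz":0,"wx":0,"wy":0,"wz":0},{"dx":0,"dy":0,"dz":0,"wx":0,"wy":0,"wz":0}]' 1
python3 - <<'E'
from h import *
import pickle
s=rel();p=eyes.camera_params('wrist');im=eyes.snapshot('wrist')[:,:,::-1].copy();cv2.imwrite('pics/w5.png',im);pickle.dump(p,open('w5.pkl','wb'))
e=np.array([.847,.532]);n=np.array([-.532,.847])
c=cv2.cvtColor(im,cv2.COLOR_BGR2HSV);m=((c[...,1]>110)&(c[...,0]<25)).astype(np.uint8);m[:,:200]=0;m[:,380:]=0;m[270:]=0
k,l,st,_=cv2.connectedComponentsWithStats(m);i=1+st[1:,4].argmax();print(st[i])
x,y,w,h,_=st[i];m=l==i
for r in range(y+4,y+h-3,12):
    xs=np.nonzero(m[r])[0];a,b=onz(p,xs.min(),r,.025)[:2]@n,onz(p,xs.max()+1,r,.025)[:2]@n
    print(r,xs.min(),xs.max(),a.round(4),b.round(4),((a+b)/2).round(4),(onz(p,290,r,.05)[:2]@e).round(4))
E
```

```text
t: 14.65
tcp_pos: [0.6039, -0.317, 0.1891]
tool_rot: [0.961, 0.276, 0.001, 0.0]
force: [0.1, -0.3, 0.0]
finger_gap: 1.001
gripper_force: 0.0
e 0.3428 n -0.5898 z 0.1891 toolx [0.847 0.531 0.002] tooly [ 0.531 -0.847  0.001] q [-0.65  0.73  1.37  0.    1.03  0.36] gap 1.0009918412160086 14.65
[ 233  153   91  117 6683]
157 239 317 -0.5618 -0.611 -0.5864 0.3843
169 234 323 -0.5584 -0.615 -0.5867 0.3776
181 234 323 -0.5582 -0.6152 -0.5867 0.3707
193 234 322 -0.5579 -0.6148 -0.5863 0.3637
205 235 322 -0.5582 -0.615 -0.5866 0.3566
217 235 322 -0.5579 -0.6153 -0.5866 0.3494
229 235 321 -0.5577 -0.6148 -0.5862 0.3421
241 236 321 -0.558 -0.6151 -0.5865 0.3346
253 240 317 -0.5604 -0.6126 -0.5865 0.3269
265 251 306 -0.5676 -0.6054 -0.5865 0.3192
```

View pics/w5.png

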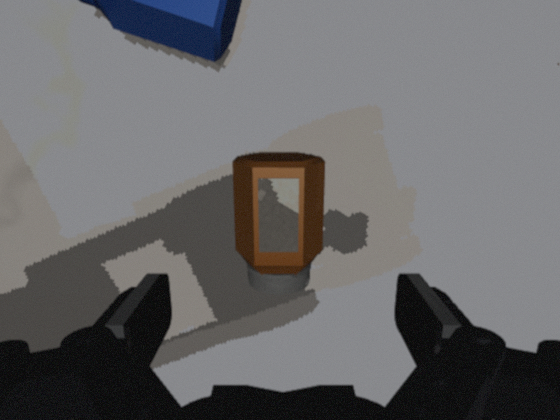

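The label now faces straight up at (280,215), with the jar body between columns 234 and 323. Next is a vertical pinch on the side edges.

```bash
python3 -m inch '[{"dx":0,"dy":-0.33,"dz":2.5,"wx":0,"wy":0,"wz":0},{"dx":0,"dy":0,"dz":2.5,"wx":0,"wy":0,"wz":0},{"dx":0,"dy":0,"dz":2.5,"wx":0,"wy":0,"wz":0},{"dx":0,"dy":0,"dz":2.2,"wx":0,"wy":0,"wz":0},{"dx":0,"dy":0,"dz":1.4,"wx":0,"wy":0,"wz":0},{"dx":0,"dy":0,"dz":0,"wx":0,"wy":0,"wz":0}]' && python3 -m inch '[{"dx":0,"dy":0,"dz":0,"wx":0,"wy":0,"wz":0},{"dx":0,"dy":0,"dz":0,"wx":0,"wy":0,"wz":0},{"dx":0,"dy":0,"dz":0,"wx":0,"wy":0,"wz":0},{"dx":0,"dy":0,"dz":0,"wx":0,"wy":0,"wz":0},{"dx":0,"dy":0,"dz":0,"wx":0,"wy":0,"wz":0},{"dx":0,"dy":0,"dz":0,"wx":0,"wy":0,"wz":0}]' 0 35;python3 -c "
from h import *
goto(-.5865,.343,.078,0)"
```

```text
t: 15.45
tcp_pos: [0.6009, -0.3128, 0.0766]
tool_rot: [0.961, 0.277, -0.0, -0.001]
force: [-0.4, -0.2, 0.9]
finger_gap: 1.002
gripper_force: 0.0
t: 16.2
tcp_pos: [0.6023, -0.3137, 0.0798]
tool_rot: [0.961, 0.277, 0.002, 0.001]
force: [-0.6, -0.5, 6.0]
finger_gap: 0.654
gripper_force: 37.6
e 0.3432 n -0.5861 z 0.0798 toolx [0.847 0.532 0.002] tooly [ 0.532 -0.847  0.004] q [-0.64  0.88  1.42  0.    0.84  0.36] gap 0.6536245029979834 16.2
shift [-0.01  0.07  0.18] turn [ 0.21 -0.13 -0.01] shift in target axes [-0.01  0.07  0.18]
```

```bash
python3 -m inch '[{"dx":0,"dy":0,"dz":-1.5,"wx":0,"wy":0,"wz":0},{"dx":0,"dy":0,"dz":-3,"wx":0,"wy":0,"wz":0},{"dx":0,"dy":0,"dz":-3.5,"wx":0,"wy":0,"wz":0},{"dx":0,"dy":0,"dz":-3.5,"wx":0,"wy":0,"wz":0},{"dx":0,"dy":0,"dz":-3,"wx":0,"wy":0,"wz":0},{"dx":0,"dy":0,"dz":0,"wx":0,"wy":0,"wz":0}]' && python3 -m inch '[{"dx":3.04,"dy":-3.59,"dz":0,"wx":0,"wy":0,"wz":0},{"dx":3.04,"dy":-3.59,"dz":0,"wx":0,"wy":0,"wz":0},{"dx":3.04,"dy":-3.59,"dz":0,"wx":0,"wy":0,"wz":0},{"dx":3.04,"dy":-3.59,"dz":0,"wx":0,"wy":0,"wz":0},{"dx":3.04,"dy":-3.59,"dz":0,"wx":0,"wy":0,"wz":0},{"dx":3.04,"dy":-3.59,"dz":0,"wx":0,"wy":0,"wz":0},{"dx":3.04,"dy":-3.59,"dz":0,"wx":0,"wy":0,"wz":0}]' && python3 -m inch '[{"dx":0,"dy":0,"dz":0,"wx":0,"wy":0,"wz":-7.4},{"dx":0,"dy":0,"dz":0,"wx":0,"wy":0,"wz":-7.4},{"dx":0,"dy":0,"dz":0,"wx":0,"wy":0,"wz":-7.4},{"dx":0,"dy":0,"dz":0,"wx":0,"wy":0,"wz":-7.4},{"dx":0,"dy":0,"dz":0,"wx":0,"wy":0,"wz":-7.4},{"dx":0,"dy":0,"dz":0,"wx":0,"wy":0,"wz":-7.4},{"dx":0,"dy":0,"dz":0,"wx":0,"wy":0,"wz":-7.4},{"dx":0,"dy":0,"dz":0,"wx":0,"wy":0,"wz":0},{"dx":0,"dy":0,"dz":0,"wx":0,"wy":0,"wz":0}]'
python3 - <<'E'
from h import *
import pickle
s=rel();p=eyes.camera_params('wrist');im=eyes.snapshot('wrist')[:,:,::-1].copy();cv2.imwrite('pics/w6.png',im);pickle.dump(p,open('w6.pkl','wb'))
print(s['tcp_pos'])
E
```

```text
t: 16.95
tcp_pos: [0.6022, -0.3135, 0.2261]
tool_rot: [0.961, 0.277, 0.002, 0.002]
force: [-0.5, 0.2, -3.0]
finger_gap: 0.653
gripper_force: 38.0
t: 17.82
tcp_pos: [0.6466, 0.0147, 0.221]
tool_rot: [0.961, 0.277, -0.001, -0.001]
force: [-0.1, 0.1, -2.6]
finger_gap: 0.658
gripper_force: 38.0
t: 18.95
tcp_pos: [0.6472, 0.0131, 0.2221]
tool_rot: [0.744, 0.668, -0.0, -0.0]
force: [1.1, 0.2, -0.8]
finger_gap: 0.655
gripper_force: 38.0
e 0.5551 n -0.3332 z 0.2221 toolx [0.108 0.994 0.   ] tooly [ 0.994 -0.108 -0.001] q [-0.15  0.65  1.45  0.    1.05 -0.04] gap 0.6546101016954975 18.95
[0.64718427 0.0131164  0.22212405]
```

View pics/w6.png

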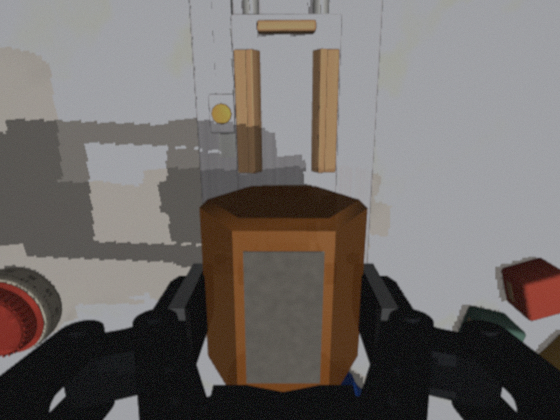

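The held jar is level with its label up. Ahead of it are the cheeks (left at columns 236–261, right at 313–338, rows 50–170) and the far end bar (columns 257–316, rows 20–32).

Run:
```python
from h import *
import pickle
p=pickle.load(open('w6.pkl','rb'));s=sense();t=s['tcp_pos']
T=R.from_quat(s['tool_rot']).as_matrix();ex,ey=T[:2,0],T[:2,1]
im=cv2.imread('pics/w6.png');c=cv2.cvtColor(im,cv2.COLOR_BGR2HSV);m=((c[...,1]>70)&(c[...,0]<25)&(c[...,2]>60)).astype(np.uint8)
m[180:]=0;m[:,:230]=0;m[:,345:]=0
k,l,st,_=cv2.connectedComponentsWithStats(m)
for i in range(1,k):
    if st[i,4]<100: continue
    print(st[i])
L=lambda u,v,z:((onz(p,u,v,z)[:2]-t[:2])@ey,(onz(p,u,v,z)[:2]-t[:2])@ex)
for r in(60,80,95,110,130,150,165):
    xs=np.nonzero(m[r])[0];a=xs[xs<285];b=xs[xs>285]
    lo,ro=L(a.min(),r,.054)[0],L(b.max()+1,r,.054)[0]
    li,ri=L(a.max()+1,r,.046)[0],L(b.min(),r,.046)[0]
    print(r,a.min(),a.max(),b.min(),b.max(),'outer',round(lo,4),round(ro,4),'mid',round((lo+ro)/2,4),'inner floor',round(li,4),round(ri,4),'mid',round((li+ri)/2,4),'x',L(285,r,.05)[1].round(4))
for v,z in((20,.058),(32,.058),(33,.046)):print('bar x',v,L(286,v,z))
print('bar lat',(L(257,25,.058)[0]+L(316,25,.058)[0])/2)
# jar in hand: top flat edges
```

```text
[257  20  59  12 673]
[ 234   49   28  124 2951]
[ 312   49   27  123 2957]
60 234 258 314 338 outer -0.0298 0.0323 mid 0.0013 inner floor -0.0155 0.0181 mid 0.0013 x 0.096
80 235 259 313 337 outer -0.0296 0.0322 mid 0.0013 inner floor -0.0151 0.0178 mid 0.0014 x 0.0846
95 236 259 313 337 outer -0.0293 0.0325 mid 0.0016 inner floor -0.0152 0.018 mid 0.0014 x 0.0759
110 236 259 313 336 outer -0.0296 0.0322 mid 0.0013 inner floor -0.0154 0.0182 mid 0.0014 x 0.0669
130 237 260 313 335 outer -0.0294 0.0321 mid 0.0014 inner floor -0.0149 0.0184 mid 0.0017 x 0.0547
150 238 260 313 335 outer -0.0292 0.0326 mid 0.0017 inner floor -0.0152 0.0187 mid 0.0018 x 0.0422
165 238 260 312 334 outer -0.0295 0.0323 mid 0.0014 inner floor -0.0153 0.0183 mid 0.0015 x 0.0326
bar x 20 (np.float64(0.0009044391856829152), np.float64(0.11627825035926408))
bar x 32 (np.float64(0.0009163350573499589), np.float64(0.11005591437928734))
bar x 33 (np.float64(0.0009942800998779776), np.float64(0.11151927113617013))
bar lat 0.0011915514233627805
```

Run:
```python
from h import *
import pickle
p=pickle.load(open('w6.pkl','rb'));s=sense();t=s['tcp_pos'];T=R.from_quat(s['tool_rot']).as_matrix();ex,ey=T[:2,0],T[:2,1]
L=lambda u,v,z:(round((onz(p,u,v,z)[:2]-t[:2])@ey,4),round((onz(p,u,v,z)[:2]-t[:2])@ex,4))
im=cv2.imread('pics/w6.png');g=cv2.cvtColor(im,cv2.COLOR_BGR2GRAY).astype(int)
print('col285',[(r,g[r,285]) for r in range(182,250,2)])
print('row238',[(c,g[238,c]) for c in list(range(200,262,3))+list(range(318,370,3))])
z=t[2]-.0548
for a in((285,187,z+.025),(285,223,z+.025),(285,187,z-.025),(201,210,z),(366,210,z),(236,223,z+.025),(336,223,z+.025)):print(a,L(*a))
```

```text
col285 [(182, np.int64(87)), (184, np.int64(75)), (186, np.int64(36)), (188, np.int64(37)), (190, np.int64(37)), (192, np.int64(32)), (194, np.int64(29)), (196, np.int64(31)), (198, np.int64(31)), (200, np.int64(33)), (202, np.int64(33)), (204, np.int64(34)), (206, np.int64(33)), (208, np.int64(28)), (210, np.int64(32)), (212, np.int64(34)), (214, np.int64(30)), (216, np.int64(33)), (218, np.int64(53)), (220, np.int64(60)), (222, np.int64(62)), (224, np.int64(61)), (226, np.int64(59)), (228, np.int64(60)), (230, np.int64(70)), (232, np.int64(91)), (234, np.int64(90)), (236, np.int64(92)), (238, np.int64(93)), (240, np.int64(92)), (242, np.int64(87)), (244, np.int64(86)), (246, np.int64(89)), (248, np.int64(88))]
row238 [(200, np.int64(79)), (203, np.int64(45)), (206, np.int64(50)), (209, np.int64(48)), (212, np.int64(50)), (215, np.int64(47)), (218, np.int64(55)), (221, np.int64(49)), (224, np.int64(53)), (227, np.int64(50)), (230, np.int64(52)), (233, np.int64(83)), (236, np.int64(89)), (239, np.int64(88)), (242, np.int64(90)), (245, np.int64(90)), (248, np.int64(86)), (251, np.int6
[... 350 characters left out ...]
, np.int64(58)), (360, np.int64(55)), (363, np.int64(61)), (366, np.int64(145)), (369, np.int64(148))]
(285, 187, np.float64(0.19260634017400027)) (np.float64(-0.0001), np.float64(0.0487))
(285, 223, np.float64(0.19260634017400027)) (np.float64(-0.0001), np.float64(0.0384))
(285, 187, np.float64(0.14260634017400028)) (np.float64(0.0001), np.float64(0.0379))
(201, 210, np.float64(0.16760634017400028)) (np.float64(-0.0292), np.float64(0.0352))
(366, 210, np.float64(0.16760634017400028)) (np.float64(0.028), np.float64(0.0352))
(236, 223, np.float64(0.19260634017400027)) (np.float64(-0.0139), np.float64(0.0384))
(336, 223, np.float64(0.19260634017400027)) (np.float64(0.0142), np.float64(0.0384))
```

```bash
python3 -m inch '[{"dx":2.3,"dy":0.05,"dz":0,"wx":0,"wy":0,"wz":0},{"dx":2.3,"dy":0.05,"dz":0,"wx":0,"wy":0,"wz":0},{"dx":2.37,"dy":0.04,"dz":0,"wx":0,"wy":0,"wz":0},{"dx":0,"dy":0,"dz":0,"wx":0,"wy":0,"wz":0},{"dx":0,"dy":0,"dz":2.4,"wx":0,"wy":0,"wz":0},{"dx":0,"dy":0,"dz":2.4,"wx":0,"wy":0,"wz":0},{"dx":0,"dy":0,"dz":2.4,"wx":0,"wy":0,"wz":0},{"dx":0,"dy":0,"dz":1.4,"wx":0,"wy":0,"wz":0},{"dx":0,"dy":0,"dz":0,"wx":0,"wy":0,"wz":0},{"dx":0,"dy":0,"dz":0,"wx":0,"wy":0,"wz":0}]';python3 - <<'E'
from h import *
s=rel();T=R.from_quat(s['tool_rot']).as_matrix();d=s['tcp_pos']-np.array([.64718427,.0131164,.22212405]);print((T.T@d).round(4),s['tcp_pos'])
E
```

```text
t: 20.25
tcp_pos: [0.6574, 0.0822, 0.1381]
tool_rot: [0.744, 0.669, 0.001, 0.001]
force: [-0.1, -0.6, -1.3]
finger_gap: 0.656
gripper_force: 38.1
e 0.6005 n -0.2801 z 0.1381 toolx [0.106 0.994 0.   ] tooly [ 0.994 -0.106  0.003] q [-0.04  0.78  1.45  0.    0.91  0.06] gap 0.6560361222287964 20.25
[0.0697 0.0026 0.084 ] [0.65736828 0.08217477 0.13813823]
```

```bash
python3 -m inch '[{"dx":0,"dy":-0.1,"dz":0.5,"wx":0,"wy":0,"wz":0},{"dx":0,"dy":0,"dz":0.5,"wx":0,"wy":0,"wz":0},{"dx":0,"dy":0,"dz":0,"wx":0,"wy":0,"wz":0},{"dx":0,"dy":0,"dz":0,"wx":0,"wy":0,"wz":0}]';python3 -m inch '[{"dx":0,"dy":0,"dz":0.15,"wx":0,"wy":0,"wz":0},{"dx":0,"dy":0,"dz":0,"wx":0,"wy":0,"wz":0},{"dx":0,"dy":0,"dz":0,"wx":0,"wy":0,"wz":0}]'
python3 - <<'E'
from h import *
s=rel();T=R.from_quat(s['tool_rot']).as_matrix();d=s['tcp_pos']-np.array([.64718427,.0131164,.22212405]);print((T.T@d).round(4),s['tcp_pos'])
E
```

```text
t: 20.75
tcp_pos: [0.6558, 0.0823, 0.1273]
tool_rot: [0.744, 0.669, 0.001, 0.0]
force: [1.0, -1.1, -1.0]
finger_gap: 0.65
gripper_force: 38.1
t: 21.12
tcp_pos: [0.6559, 0.0823, 0.1259]
tool_rot: [0.744, 0.669, 0.001, 0.001]
force: [0.4, -0.2, -1.2]
finger_gap: 0.658
gripper_force: 38.1
e 0.5993 n -0.2793 z 0.1259 toolx [0.106 0.994 0.   ] tooly [ 0.994 -0.106  0.002] q [-0.04  0.8   1.46  0.    0.88  0.06] gap 0.6580374248773736 21.125
[0.0697 0.0012 0.0962] [0.65593122 0.08227964 0.12592682]
```

```bash
python3 -m inch '[{"dx":0,"dy":0,"dz":0.1,"wx":0,"wy":0,"wz":0},{"dx":0,"dy":0,"dz":0,"wx":0,"wy":0,"wz":0},{"dx":0,"dy":0,"dz":0,"wx":0,"wy":0,"wz":0}]';python3 -m inch '[{"dx":0,"dy":0,"dz":0.1,"wx":0,"wy":0,"wz":0},{"dx":0,"dy":0,"dz":0,"wx":0,"wy":0,"wz":0},{"dx":0,"dy":0,"dz":0,"wx":0,"wy":0,"wz":0}]'
```

```text
t: 21.5
tcp_pos: [0.6559, 0.0823, 0.1258]
tool_rot: [0.744, 0.669, 0.001, 0.001]
force: [-1.8, -0.1, 5.4]
finger_gap: 0.651
gripper_force: 38.6
t: 21.88
tcp_pos: [0.6559, 0.0823, 0.1257]
tool_rot: [0.744, 0.669, 0.001, 0.001]
force: [-3.0, -1.4, 10.2]
finger_gap: 0.658
gripper_force: 38.9
```

```bash
python3 -m inch '[{"dx":0,"dy":0,"dz":0,"wx":0,"wy":0,"wz":0},{"dx":0,"dy":0,"dz":0,"wx":0,"wy":0,"wz":0},{"dx":0,"dy":0,"dz":0,"wx":0,"wy":0,"wz":0},{"dx":0,"dy":0,"dz":0,"wx":0,"wy":0,"wz":0},{"dx":0,"dy":0,"dz":-2,"wx":0,"wy":0,"wz":0},{"dx":0,"dy":0,"dz":-3,"wx":0,"wy":0,"wz":0},{"dx":0,"dy":0,"dz":-3,"wx":0,"wy":0,"wz":0},{"dx":-2,"dy":0,"dz":-3,"wx":0,"wy":0,"wz":0},{"dx":-4,"dy":0,"dz":0,"wx":0,"wy":0,"wz":0},{"dx":0,"dy":0,"dz":0,"wx":0,"wy":0,"wz":0}]' 1
python3 - <<'E'
from h import *
import pickle
s=rel();p=eyes.camera_params('wrist');im=eyes.snapshot('wrist')[:,:,::-1].copy();cv2.imwrite('pics/w7.png',im);pickle.dump(p,open('w7.pkl','wb'))
print(s['tcp_pos'])
E
```

```text
t: 23.12
tcp_pos: [0.6496, 0.0202, 0.2359]
tool_rot: [0.745, 0.667, 0.001, 0.002]
force: [0.1, 0.6, -0.2]
finger_gap: 1.001
gripper_force: 0.0
e 0.5609 n -0.3285 z 0.2359 toolx [ 0.109  0.994 -0.   ] tooly [ 0.994 -0.109  0.004] q [-0.14  0.64  1.43 -0.    1.07 -0.03] gap 1.0012294612361734 23.125
[0.64960744 0.02015209 0.23593633]
```

View pics/w7.png

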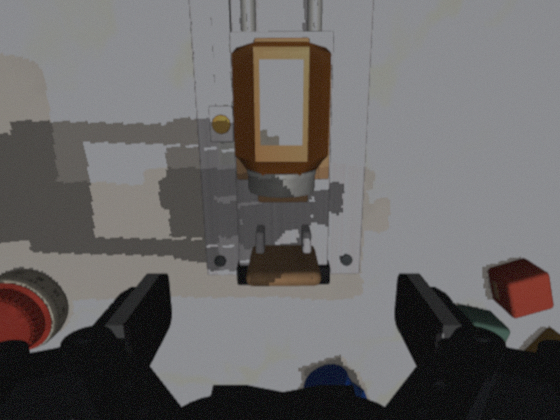

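The jar sits in the cradle with its label up at (282,100) between the end bars; the push plate is at (283,265). I have used my ten views, so from here I work by numbers. I close the gripper, go behind the plate and lower.

```bash
python3 -m inch '[{"dx":-2.5,"dy":0,"dz":0,"wx":0,"wy":0,"wz":0},{"dx":-2.5,"dy":0,"dz":0,"wx":0,"wy":0,"wz":0},{"dx":-2.5,"dy":0,"dz":0,"wx":0,"wy":0,"wz":0},{"dx":0,"dy":0,"dz":0,"wx":0,"wy":0,"wz":0},{"dx":0,"dy":0,"dz":2.5,"wx":0,"wy":0,"wz":0},{"dx":0,"dy":0,"dz":2.5,"wx":0,"wy":0,"wz":0},{"dx":0,"dy":0,"dz":2.5,"wx":0,"wy":0,"wz":0},{"dx":0,"dy":0,"dz":2.3,"wx":0,"wy":0,"wz":0},{"dx":0,"dy":0,"dz":0,"wx":0,"wy":0,"wz":0},{"dx":0,"dy":0,"dz":0,"wx":0,"wy":0,"wz":0}]' 0 20
cat >> h.py <<'E'
def jig():
    s=sense();T=R.from_quat(s['tool_rot']).as_matrix();d=s['tcp_pos'][:2]-np.array([.6556,.0775]);f=s['force'][:2]
    x,y=np.array([.994,-.108]),np.array([.108,.994])
    print('jig x %.4f y %.4f z %.4f Fx %.1f Fy %.1f toolx %s t %.2f'%(d@x,d@y,s['tcp_pos'][2],f@x,f@y,T[:,0].round(3),s['t']))
E
python3 -c "from h import *;jig()"
```

```text
t: 24.42
tcp_pos: [0.642, -0.051, 0.1365]
tool_rot: [0.743, 0.669, 0.001, 0.001]
force: [-0.2, 0.5, 0.6]
finger_gap: 0.001
gripper_force: 0.0
jig x 0.0004 y -0.1292 z 0.1365 Fx -0.3 Fy 0.5 toolx [0.105 0.994 0.   ] t 24.43
```

Approach the plate until contact.

```bash
python3 -m inch '[{"dx":0.7,"dy":0,"dz":0,"wx":0,"wy":0,"wz":0},{"dx":0.7,"dy":0,"dz":0,"wx":0,"wy":0,"wz":0},{"dx":0.2,"dy":0,"dz":0,"wx":0,"wy":0,"wz":0},{"dx":0,"dy":0,"dz":0,"wx":0,"wy":0,"wz":0}]'; python3 -c "from h import *;jig()"; for i in 1 2 3; do python3 -m inch '[{"dx":0.25,"dy":0,"dz":0,"wx":0,"wy":0,"wz":0},{"dx":0,"dy":0,"dz":0,"wx":0,"wy":0,"wz":0}]' >/dev/null; python3 -c "from h import *;jig()"; done
```

```text
t: 24.92
tcp_pos: [0.6431, -0.0357, 0.1359]
tool_rot: [0.743, 0.669, 0.001, 0.0]
force: [-0.4, 0.6, -0.3]
finger_gap: 0.002
gripper_force: 0.0
jig x -0.0002 y -0.1139 z 0.1359 Fx -0.5 Fy 0.6 toolx [0.105 0.994 0.   ] t 24.93
jig x -0.0002 y -0.1117 z 0.1357 Fx -0.5 Fy 0.5 toolx [0.106 0.994 0.   ] t 25.18
jig x -0.0002 y -0.1090 z 0.1357 Fx -0.8 Fy -0.5 toolx [0.106 0.994 0.   ] t 25.43
jig x -0.0002 y -0.1065 z 0.1357 Fx -0.6 Fy 0.2 toolx [0.106 0.994 0.   ] t 25.68
```

```bash
for i in 1 2 3 4; do python3 -m inch '[{"dx":0.12,"dy":0,"dz":0,"wx":0,"wy":0,"wz":0},{"dx":0,"dy":0,"dz":0,"wx":0,"wy":0,"wz":0}]' >/dev/null; python3 -c "from h import *;jig()"; done
```

```text
jig x -0.0001 y -0.1063 z 0.1358 Fx -0.3 Fy -4.8 toolx [ 0.106  0.994 -0.001] t 25.93
jig x -0.0001 y -0.1060 z 0.1357 Fx -0.9 Fy -7.0 toolx [ 0.105  0.994 -0.002] t 26.18
jig x -0.0001 y -0.1058 z 0.1358 Fx -0.6 Fy -10.4 toolx [ 0.105  0.994 -0.004] t 26.43
jig x -0.0001 y -0.1056 z 0.1358 Fx -1.7 Fy -12.9 toolx [ 0.105  0.994 -0.006] t 26.68
```

```bash
for i in 1 2 3 4; do python3 -m inch '[{"dx":0.1,"dy":0,"dz":0,"wx":0,"wy":0,"wz":0},{"dx":0,"dy":0,"dz":0,"wx":0,"wy":0,"wz":0}]' >/dev/null; python3 -c "from h import *;jig()"; done
```

```text
jig x -0.0001 y -0.1054 z 0.1358 Fx -2.8 Fy -15.6 toolx [ 0.105  0.995 -0.007] t 26.93
jig x -0.0001 y -0.1052 z 0.1358 Fx -2.1 Fy -17.9 toolx [ 0.104  0.995 -0.008] t 27.18
jig x -0.0001 y -0.1050 z 0.1358 Fx -2.5 Fy -20.7 toolx [ 0.104  0.995 -0.009] t 27.43
jig x -0.0001 y -0.1048 z 0.1358 Fx -2.1 Fy -23.7 toolx [ 0.104  0.995 -0.011] t 27.68
```

Run:
```python
from h import *
import pickle
C=np.array([.6556,.0775]);x,y=np.array([.994,-.108]),np.array([.108,.994])
W=lambda a,b,z:np.append(C+a*x+b*y,z)
p=eyes.camera_params('wrist');im=eyes.snapshot('wrist')[:,:,::-1].copy();cv2.imwrite('pics/w8.png',im);pickle.dump(p,open('w8.pkl','wb'))
for n in('w7','w8'):
    q=pickle.load(open(n+'.pkl','rb'));I=cv2.imread(f'pics/{n}.png');H=cv2.cvtColor(I,cv2.COLOR_BGR2HSV);m=(H[...,1]>70)&(H[...,0]<25)&(H[...,2]>40)
    print(n,'plate top front/rear',proj(q,W(0,-.085,.098)).round(1),proj(q,W(0,-.095,.098)).round(1),'corners',proj(q,W(-.023,-.085,.098)).round(1),proj(q,W(.023,-.085,.098)).round(1),'plate foot',proj(q,W(0,-.085,.046)).round(1),'bars',proj(q,W(0,.0455,.058)).round(1),proj(q,W(0,-.0455,.058)).round(1),'jar foot',proj(q,W(0,.042,.096)).round(1))
    u=int(proj(q,W(0.012,-.085,.098))[0])
    r=np.flatnonzero(np.diff(np.r_[0,m[:,u].astype(int),0]));print(' wood rows at col',u,r.reshape(-1,2).tolist())
```

```text
w7 plate top front/rear [282.5 272.2] [282.5 287.2] corners [244.4 272.3] [320.6 272.1] plate foot [282.3 242. ] bars [282.   48.2] [282.3 193.4] jar foot [282.2  45.1]
 wood rows at col 302 [[38, 59], [145, 173], [196, 201], [253, 255], [256, 257], [259, 260], [261, 263], [264, 285]]
w8 plate top front/rear [285. 270.] [284.8 298.4] corners [211.9 269.7] [358.1 270.3] plate foot [284.4 219.7] bars [ 286.8 -160.2] [285.  131.8] jar foot [ 288.3 -252.5]
 wood rows at col 323 [[0, 70], [129, 144], [235, 292]]
```

```bash
python3 -c "
from h import *
s=sense();T=R.from_quat(s['tool_rot']).as_matrix()
print('F tool',(T.T@s['force']).round(1),'M tool',(T.T@s['ft_torque']).round(2),'M world',s['ft_torque'].round(2),s['q'].round(3),s['finger_gap'])"
for i in 1 2; do python3 -m inch '[{"dx":0.15,"dy":0,"dz":0,"wx":0,"wy":0,"wz":0},{"dx":0,"dy":0,"dz":0,"wx":0,"wy":0,"wz":0}]' >/dev/null; python3 -c "from h import *;jig();s=sense();print(s['force'].round(1),s['ft_torque'].round(2))"; done
```

```text
F tool [-22.5  -2.4   0.7] M tool [ 0.36 -3.28 -0.03] M world [-3.23  0.7   0.03] [-0.211  0.765  1.5   -0.014  0.875 -0.098] -0.003418542579020333
jig x -0.0001 y -0.1018 z 0.1358 Fx -2.1 Fy -5.6 toolx [ 0.107  0.994 -0.006] t 27.98
[-2.7 -5.4  1. ] [-0.71  0.28  0.02]
jig x -0.0002 y -0.0950 z 0.1357 Fx 0.2 Fy -3.5 toolx [0.106 0.994 0.   ] t 28.23
[-0.2 -3.5  0.6] [-0.58  0.1   0.08]
```

The detent let go and the carrier now slides at about 3 N. I continue towards the pressing station.

```bash
python3 -m inch '[{"dx":0.6,"dy":0,"dz":0,"wx":0,"wy":0,"wz":0},{"dx":0.6,"dy":0,"dz":0,"wx":0,"wy":0,"wz":0},{"dx":0.6,"dy":0,"dz":0,"wx":0,"wy":0,"wz":0},{"dx":0.6,"dy":0,"dz":0,"wx":0,"wy":0,"wz":0},{"dx":0.6,"dy":0,"dz":0,"wx":0,"wy":0,"wz":0},{"dx":0.6,"dy":0,"dz":0,"wx":0,"wy":0,"wz":0},{"dx":0.4,"dy":0,"dz":0,"wx":0,"wy":0,"wz":0},{"dx":0,"dy":0,"dz":0,"wx":0,"wy":0,"wz":0}]' >/dev/null; python3 -c "from h import *;jig()"; python3 -m inch '[{"dx":0.4,"dy":0,"dz":0,"wx":0,"wy":0,"wz":0},{"dx":0.4,"dy":0,"dz":0,"wx":0,"wy":0,"wz":0},{"dx":0.4,"dy":0,"dz":0,"wx":0,"wy":0,"wz":0},{"dx":0.4,"dy":0,"dz":0,"wx":0,"wy":0,"wz":0},{"dx":0.4,"dy":0,"dz":0,"wx":0,"wy":0,"wz":0},{"dx":0,"dy":0,"dz":0,"wx":0,"wy":0,"wz":0}]' >/dev/null; python3 -c "from h import *;jig()"
```

```text
jig x -0.0002 y -0.0537 z 0.1357 Fx 0.1 Fy 0.0 toolx [0.106 0.994 0.002] t 29.23
jig x -0.0003 y -0.0340 z 0.1357 Fx 0.5 Fy -1.3 toolx [0.106 0.994 0.002] t 29.98
```

```bash
python3 -m inch '[{"dx":0.4,"dy":0,"dz":0,"wx":0,"wy":0,"wz":0},{"dx":0.4,"dy":0,"dz":0,"wx":0,"wy":0,"wz":0},{"dx":0.4,"dy":0,"dz":0,"wx":0,"wy":0,"wz":0},{"dx":0.4,"dy":0,"dz":0,"wx":0,"wy":0,"wz":0},{"dx":0.4,"dy":0,"dz":0,"wx":0,"wy":0,"wz":0},{"dx":0.4,"dy":0,"dz":0,"wx":0,"wy":0,"wz":0},{"dx":0.4,"dy":0,"dz":0,"wx":0,"wy":0,"wz":0},{"dx":0.4,"dy":0,"dz":0,"wx":0,"wy":0,"wz":0},{"dx":0,"dy":0,"dz":0,"wx":0,"wy":0,"wz":0}]' >/dev/null; python3 -c "from h import *;jig()"; for i in 1 2 3 4; do python3 -m inch '[{"dx":0.2,"dy":0,"dz":0,"wx":0,"wy":0,"wz":0},{"dx":0,"dy":0,"dz":0,"wx":0,"wy":0,"wz":0}]' >/dev/null; python3 -c "from h import *;jig()";done
```

```text
jig x -0.0005 y -0.0016 z 0.1357 Fx 0.7 Fy -0.6 toolx [0.106 0.994 0.002] t 31.10
jig x -0.0005 y -0.0006 z 0.1357 Fx -0.9 Fy -0.9 toolx [0.106 0.994 0.001] t 31.35
jig x -0.0005 y 0.0013 z 0.1357 Fx -0.5 Fy -1.0 toolx [0.106 0.994 0.001] t 31.60
jig x -0.0005 y 0.0035 z 0.1357 Fx -0.3 Fy -1.7 toolx [0.106 0.994 0.001] t 31.85
jig x -0.0004 y 0.0058 z 0.1357 Fx 0.6 Fy 0.1 toolx [0.106 0.994 0.001] t 32.10
```

```bash
for i in 1 2 3; do python3 -m inch '[{"dx":0.1,"dy":0,"dz":0,"wx":0,"wy":0,"wz":0},{"dx":0,"dy":0,"dz":0,"wx":0,"wy":0,"wz":0},{"dx":0,"dy":0,"dz":0,"wx":0,"wy":0,"wz":0}]' >/dev/null; python3 -c "from h import *;jig()";done
python3 - <<'E'
from h import *
import pickle
C=np.array([.6556,.0775]);x,y=np.array([.994,-.108]),np.array([.108,.994])
W=lambda a,b,z:np.append(C+a*x+b*y,z)
p=eyes.camera_params('wrist');im=eyes.snapshot('wrist')[:,:,::-1].copy();cv2.imwrite('pics/w9.png',im)
H=cv2.cvtColor(im,cv2.COLOR_BGR2HSV);m=(H[...,1]>70)&(H[...,0]<25)&(H[...,2]>40)
for a in(-.012,.012):
    u=int(proj(p,W(a,.030,.098))[0]);r=np.flatnonzero(np.diff(np.r_[0,m[:,u].astype(int),0])).reshape(-1,2);print(u,r[r[:,1]-r[:,0]>5].tolist())
    print(' expected for q=.115: rear top',proj(p,W(a,.020,.098)).round(1),'near bar inner',proj(p,W(a,.0695,.058)).round(1))
E
```

```text
jig x -0.0004 y 0.0064 z 0.1357 Fx -0.1 Fy 0.2 toolx [0.106 0.994 0.001] t 32.48
jig x -0.0004 y 0.0071 z 0.1357 Fx 0.2 Fy -0.7 toolx [0.106 0.994 0.   ] t 32.85
jig x -0.0004 y 0.0081 z 0.1358 Fx -0.4 Fy 0.1 toolx [0.106 0.994 0.   ] t 33.23
247 [[0, 68], [129, 144], [234, 292]]
 expected for q=.115: rear top [248.5 293.9] near bar inner [254.5 128.5]
324 [[0, 66], [129, 143], [234, 290]]
 expected for q=.115: rear top [323.2 294. ] near bar inner [316.5 128.6]
```

```bash
for i in 1 2; do python3 -m inch '[{"dx":0.08,"dy":0,"dz":0,"wx":0,"wy":0,"wz":0},{"dx":0,"dy":0,"dz":0,"wx":0,"wy":0,"wz":0},{"dx":0,"dy":0,"dz":0,"wx":0,"wy":0,"wz":0}]' >/dev/null; python3 -c "from h import *;jig()";done
```

```text
jig x -0.0004 y 0.0085 z 0.1357 Fx 0.1 Fy -2.9 toolx [ 0.106  0.994 -0.   ] t 33.65
jig x -0.0004 y 0.0089 z 0.1358 Fx -0.5 Fy -5.3 toolx [ 0.106  0.994 -0.001] t 34.02
```

The force rises steeply at y = +8.5 mm, just where the plate should be with the carrier at 115 mm, so it is in the detent. I back off and verify numerically.

```bash
python3 -m inch '[{"dx":-1,"dy":0,"dz":0,"wx":0,"wy":0,"wz":0},{"dx":-3,"dy":0,"dz":0,"wx":0,"wy":0,"wz":0},{"dx":-3,"dy":0,"dz":0,"wx":0,"wy":0,"wz":0},{"dx":0,"dy":0,"dz":-4,"wx":0,"wy":0,"wz":0},{"dx":0,"dy":0,"dz":-4,"wx":0,"wy":0,"wz":0},{"dx":0,"dy":0,"dz":-4,"wx":0,"wy":0,"wz":0},{"dx":3,"dy":0,"dz":0,"wx":0,"wy":0,"wz":0},{"dx":3,"dy":0,"dz":0,"wx":0,"wy":0,"wz":0},{"dx":0,"dy":0,"dz":0,"wx":0,"wy":0,"wz":0},{"dx":0,"dy":0,"dz":0,"wx":0,"wy":0,"wz":0}]'
python3 - <<'E'
from h import *
C=np.array([.6556,.0775]);x,y=np.array([.994,-.108]),np.array([.108,.994])
W=lambda a,b,z:np.append(C+a*x+b*y,z)
p=eyes.camera_params('wrist');im=eyes.snapshot('wrist')[:,:,::-1].copy();cv2.imwrite('pics/w10.png',im);jig()
H=cv2.cvtColor(im,cv2.COLOR_BGR2HSV);m=(H[...,1]>70)&(H[...,0]<25)&(H[...,2]>40)
for a in(-.014,0,.014):
    u=int(round(proj(p,W(a,.0695,.058))[0]));r=np.flatnonzero(np.diff(np.r_[0,m[:,u].astype(int),0])).reshape(-1,2);print(u,r[r[:,1]-r[:,0]>4].tolist())
    print(' expect plate rear',proj(p,W(a,.020,.098)).round(1),'near bar',proj(p,W(a,.0695,.058)).round(1),'glass/lid edge',proj(p,W(a,.093,.096)).round(1),'portal top front',proj(p,W(a,.101,.146)).round(1))
for b in(.085,.090,.095): # jar sides before the portal
    L,Rr=proj(p,W(-.0289,b,.071)),proj(p,W(.0289,b,.071));xs=np.flatnonzero(m[int(L[1]),150:420])+150
    print('jar sides expected',L.round(1),Rr.round(1),'seen',(xs.min(),xs.max()) if len(xs) else None)
E
```

```text
t: 35.28
tcp_pos: [0.6548, 0.0771, 0.2556]
tool_rot: [0.744, 0.669, 0.0, 0.0]
force: [-0.1, -0.2, 0.3]
finger_gap: 0.001
gripper_force: 0.0
jig x -0.0006 y -0.0009 z 0.2556 Fx 0.4 Fy -0.8 toolx [0.106 0.994 0.   ] t 35.33
264 [[40, 71], [105, 113], [165, 186]]
 expect plate rear [262.1 187.9] near bar [264.3 104.8] glass/lid edge [260.7  62.1] portal top front [254.1  30.4]
285 [[40, 69], [105, 113], [162, 186]]
 expect plate rear [284.7 188. ] near bar [284.7 104.8] glass/lid edge [285.2  62.2] portal top front [286.   30.5]
305 [[39, 70], [106, 113], [166, 187]]
 expect plate rear [307.3 188. ] near bar [305.1 104.8] glass/lid edge [309.7  62.2] portal top front [317.9  30.6]
jar sides expected [239.8  79.6] [330.   79.8] seen (np.int64(239), np.int64(328))
jar sides expected [239.6  71.3] [330.3  71.5] seen (np.int64(239), np.int64(329))
jar sides expected [239.3  62.9] [330.5  63.1] seen (np.int64(239), np.int64(329))
```

```bash
python3 -c "
from station import workorder;print(workorder.sign_off())"
```

```text
the job is handed in; nothing more can be done
None
```

I rolled the jar label up, laid it in the cradle at the load station and released it, then pushed the carrier into the pressing-station detent. My last wrist picture put the carrier at 115 mm with the jar centred, but I could not see the roller on the jar. I handed the job in at about 35 s, and the sign-off gave no verdict.

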